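# Uncover the tilted sensor well and hang its bayonet cover on the fork

### The arm

A 6-joint arm with a two-finger parallel gripper is mounted at the origin on the work surface. World frame = base frame: x ahead of the robot, y to its left, z up, the work surface at z = 0. Lengths are in m, angles in degrees, forces in N, time in s.
With the tool pointing down it reaches from about 0.375 to 0.75 m from the base axis. Payload 9 kg.
Tool frame: the origin (TCP) lies where the fingers leave the gripper's body, on its centre line; the fingertips stand 73 mm ahead of it and the grasp point (between the pads) lies 54 mm ahead of it (robot.tip_reach is the distance from the TCP to the fingertips, in m); z points along the fingers, y is the direction in which the jaws open and shut (so a half turn about z gives the same grasp; the last joint's range is limited). The gripper opens to 85 mm and grips with 20 to 120 N. Pads are 22 mm wide; open, the fingers measure 114 mm over their backs; the gripper's body (76 mm by 85 mm) begins 54 mm behind the grasp point. The pads swing forward as they close: fully open they stand 13 mm farther back than shut.
Start: joints at [-83.062, 5.964, 5.575, 89.605, 0, 77.527], TCP at [0.199, -0.566, 0.304] pointing down, gripper open.
Joint ranges: [-171.21, 171.21], [-48.23, 106.86], [-62.78, 66.21], [-105.2, 120.99], [-86.42, 89.51], [-180, 180]. Speed limits (degrees/s): [127.2, 127.2, 147.25, 180, 180, 180].

### API

Orientations are given as [roll, pitch, yaw] about the fixed x, y, z axes, in that order (R = Rz(yaw) Ry(pitch) Rx(roll)).
In Python, from plant import robot gives the robot as it stands. Calls block until the motion is done:
- robot.move_pose(position, orientation): joint-space move of the TCP to a pose.
- robot.line_to(position, vel=0.15, rotation=None, guard=None): straight line of the TCP; rotation=None keeps the orientation; vel is the mean speed in m/s. With guard (N) it stops when the force on the tool has changed by that much, and returns True; else False.
- robot.goto_joints(angles): joint-space move.
- robot.set_gripper(opening): finger opening in m; the grip force is fixed at half the most; returns when the fingers have stopped.
- robot.pause(seconds).
- robot.ik(position, orientation): joint angles nearest the present ones, or None.
- robot.observe(): the state.
- robot.grab_frame(name): name is "scene" or "top" or "wrist"; returns the picture (480x640x3 uint8, blue, green, red); there is no depth.
- robot.get_calibration(name): a dict with "vertical_fov" (degrees; the focal length in pixels is half the picture's height over the tangent of half this angle, whatever the lens; pixels are square), "cx", "cy" (the principal point, pixels), "rvec" (rotation vector, rad) and "tvec" (3), from world to camera coordinates, as OpenCV has them. Camera axes: x right, y down, z forward; pixel columns grow to the right and rows downward; lengths in m; the calibration is good to about 2 mm. A picture is of the moment at which its call begins: read the wrist's pose just before it. get_calibration takes no time and is no camera call; for the wrist camera it gives the pose at the moment of the call.
A pose or a line that the arm cannot do raises robot.IKError and nothing moves.
- robot.job_done(): hands the job in, once; it reports no verdict.
The state is a dict: "time": time; "q": joint angles; "qvel": joint speeds; "joint_torque": joint torques, N m; "tool_pos": TCP position; "tcp_rot": TCP orientation; "ft_force": force on the tool from outside, world axes, zero at the start; "torque": the same for the moment, N m; "gripper_width": finger opening in m.
Only numpy, scipy, OpenCV 4.12 (cv2) and the standard library are available. Lean on these libraries where they do the work, as an engineer would, in place of code of your own. Each camera call takes 0.05 s, during which the arm holds its last target.

### The job

Take the round steel bayonet cover off the tilted sensor well: turn it anticlockwise by its T-handle until its two lugs stand in the slots of the collar, then lift it free along the tube. Hang it up level on the fork stand, with its black handle bar lying across both prongs, between their upturned ends and rear stops, and the disc below; let go, do not let the cover fall or touch the bench, and leave the other things where they are.

Things in the scene. Friction and masses are not known exactly. Their poses are not given: they have to be found in the camera images.
- well: Fixed sensor well: black tube 120 mm across, 85 mm long, on an angle bracket, axis leaning 25 deg from vertical, aluminium collar 129 mm across at its mouth. Origin: centre of the seat where the cover's underside lies, 150 mm above the bench. z: tube axis, out of the mouth, the way the cover comes off; at yaw 0 it leans to the robot (-x). y: level.
- collar (a point): Centre of the collar's top, 15 mm above the seat; axes as the well's. Its overhanging rim (inner radius 47 mm, underside 9 mm above the seat) holds the lugs down except at two slots, each 44 deg wide, centred on +y and -y. Inner stops halt a lug about 8 deg past the slot's centre turning anticlockwise (seen looking into the mouth) and at the locked end turning clockwise.
- cover: Loose steel bayonet cover, about 0.35 kg: disc 88 mm across, 8 mm thick; two lugs, 20 mm wide, 6 mm thick, reach 56 mm from the centre along +x and -x. Origin: centre of underside; z: out of the well. Starts seated, lugs under the rim, 30 to 60 deg clockwise of the slots: turn it that much anticlockwise (positive about z), either lug to either slot. Play 2 mm sideways, 3 mm along z; turns freely.
- handle (a point): Centre of the cover's black T-handle bar; axes as the cover's. The bar is 100 mm long along x (in line with the lugs), 18 mm wide along y, 26 mm high; it stands on a round neck of 16 mm diameter. This point is 61 mm above the cover's origin, 53 mm above the disc's top; the bar's underside is 13 mm below it.
- stand: Fixed fork stand: grey base plate 12 mm thick, a grey upright 90 mm wide, 180 mm high behind (its front face 70 mm from the hanging place towards the stand's +x) and two level black prongs pointing to its -x (towards the robot at yaw 0). Origin: on the bench, straight below the hanging place; z up.
- fork (a point): Hanging place: midway between the prongs, level with their flat tops, 180 mm above the bench; axes as the stand's. Prongs along x, 12 mm wide, 10 mm thick, gap between them 46 mm, front ends at x = -34 mm. The bar lies across them (along y) between upturned ends and rear stops (8 mm high, inner faces at x = -24 and +24 mm); the neck enters between the prongs from the front, the disc below.
- lens_tube: bystander: loose black lens tube, 56 mm across, 70 mm high, standing; origin at its foot
- driver: bystander: loose screwdriver with grey handle, 170 mm long, lying along its x
- clamp: bystander: loose black clamp block, 75 mm by 30 mm, 54 mm high; origin at its foot
- table: the bench: a perforated metal optical breadboard, top at z = 0
Not all that is in view belongs to the job. Leave any yellow look-alike of the cover alone.

How it is judged (in metres and radians):
On the way, in this order (a step that is already met when the one before it is completed fails the run):
1. the cover, still seated in the well, is turned until its lugs stand in the slots (angle between the x axis of cover and the y axis of well, either way round below 0.24 rad and z of cover in the frame of well below 0.012 m and distance between cover and well below 0.014 m), for 0.05 s.
2. the cover is lifted free of the collar (z of cover in the frame of well above 0.035 m), for 0.1 s.
At the end, for the whole second after the job is handed in: the cover hangs at rest on the fork, level within 7 degrees, its handle bar lying flat across both prongs between the upturned ends and the rear stops (bar centre within 20 mm of the hanging place along and across the prongs, its underside on the prongs within 4 mm) (x of handle in the frame of fork between -0.02 and 0.02 m and y of handle in the frame of fork between -0.02 and 0.02 m and z of handle in the frame of fork between 0.009 and 0.017 m and angle between cover's own z axis and vertical below 0.12 rad and linear speed of cover below 0.03 m/s and angular speed of cover below 0.3 rad/s); the robot touches nothing.
It fails at once if the cover touches or falls on the bench (contact force between cover and table above 0.5 N).
It fails at once if a loose bystander is moved by more than 30 mm (distance of any of lens_tube, driver, clamp from where it was at the start of the episode above 0.03 m).
It also fails if it takes over 50 s, if anything falls off the work surface, if the arm or the gripper's body presses on something with over 40 N, if the wrist force passes 120 N, or if a joint passes its speed limit or range.

## Working session

There is one attempt and no reset: what is moved stays moved. The work goes in short steps, each a Python script; the robot and the scene stay as the last script left them, time stands still between calls to the robot, and variables do not carry over. Pictures are saved under pics/ and viewed, and the job is handed in when it is done.

```bash
ls; mkdir -p pics; python3 - <<'E'
from plant import robot
import cv2
for n in ["scene","top","wrist"]:
    c=robot.get_calibration(n); im=robot.grab_frame(n)
    cv2.imwrite(f"pics/{n}0.png",im); print(n,c)
s=robot.observe(); print(s['time'],s['tool_pos'],s['tcp_rot'])
E
```

```text
pics
scene {'vertical_fov': 55.49610719313136, 'cx': 324.3351457565438, 'cy': 246.82560903629073, 'rvec': array([ 1.40588273,  2.20840186, -0.84162403]), 'tvec': array([ 0.31272466, -0.24782685,  1.20670219])}
top {'vertical_fov': 56.95700728583157, 'cx': 320.6620615982333, 'cy': 247.33242599557732, 'rvec': array([ 2.18440065, -2.18299211,  0.06252131]), 'tvec': array([-0.07383001,  0.5377382 ,  0.93424419])}
wrist {'vertical_fov': 63.365397733096465, 'cx': 315.0104114333907, 'cy': 242.48016627600617, 'rvec': array([-2.3756002 ,  1.68116954,  0.23201851]), 'tvec': array([-0.59992632, -0.03489723,  0.37709326])}
0.15 [ 0.19939104 -0.565715    0.30330413] [-1.79943946e+02 -1.15951661e-02  1.94093169e+01]
```

View pics/scene0.png

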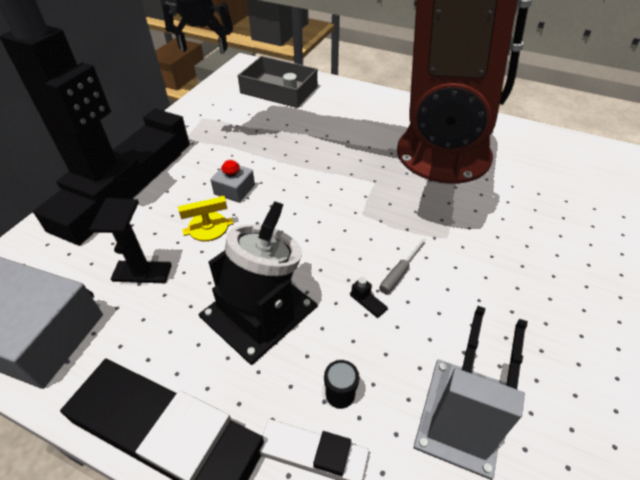

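View pics/top0.png

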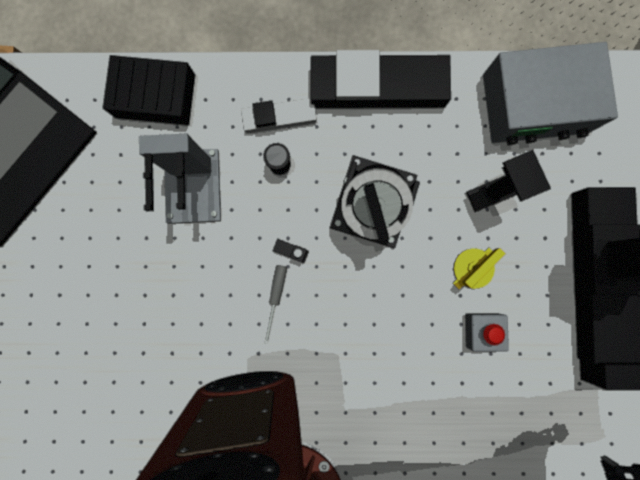

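View pics/wrist0.png

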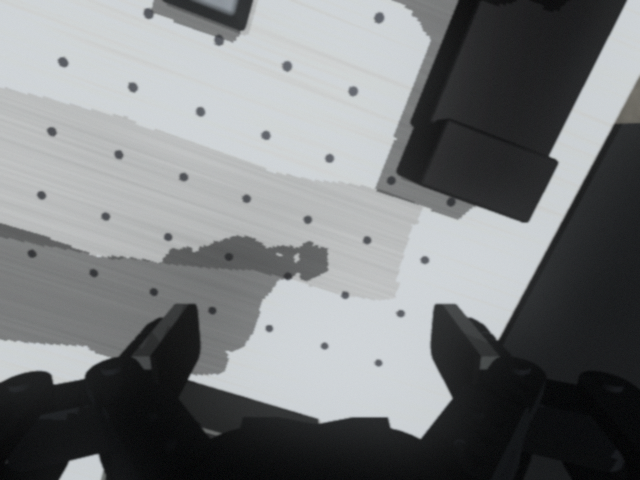

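```bash
cat > h.py <<'E'
import numpy as np, cv2
from scipy.spatial.transform import Rotation as R
def cam(c):
    f=240/np.tan(np.radians(c['vertical_fov'])/2)
    K=np.array([[f,0,c['cx']],[0,f,c['cy']],[0,0,1]]); return K,cv2.Rodrigues(np.array(c['rvec']))[0],np.array(c['tvec'])
def ray(c,uv):
    K,Rm,t=cam(c); d=Rm.T@np.linalg.inv(K)@np.array([uv[0],uv[1],1.]); return -Rm.T@t,d/np.linalg.norm(d)
def onz(c,uv,z):
    o,d=ray(c,uv); return o+d*(z-o[2])/d[2]
def onplane(c,uv,p,n):
    o,d=ray(c,uv); return o+d*(np.dot(np.array(p)-o,n)/np.dot(d,n))
def tri(obs):
    A=np.zeros((3,3));b=np.zeros(3);L=[]
    for c,uv in obs:
        o,d=ray(c,uv);P=np.eye(3)-np.outer(d,d);A+=P;b+=P@o;L.append((o,P))
    x=np.linalg.solve(A,b); return x,[np.linalg.norm(P@(x-o)) for o,P in L]
def proj(c,p):
    K,Rm,t=cam(c); q=K@(Rm@np.array(p).reshape(-1,3).T+t[:,None]); return (q[:2]/q[2]).T
def eul(M): return R.from_matrix(M).as_euler('xyz',degrees=True)
def rot(e): return R.from_euler('xyz',e,degrees=True).as_matrix()
E
python3 - <<'E'
import cv2
a=cv2.imread('pics/top0.png'); s=cv2.imread('pics/scene0.png')
A=cv2.resize(a[145:255,315:435],None,fx=5,fy=5,interpolation=cv2.INTER_CUBIC)
cv2.imwrite('pics/top_well.png',A)
cv2.imwrite('pics/top_fork.png',cv2.resize(a[125:245,130:230],None,fx=5,fy=5,interpolation=cv2.INTER_CUBIC))
cv2.imwrite('pics/scene_well.png',cv2.resize(s[195:365,170:330],None,fx=3.5,fy=3.5,interpolation=cv2.INTER_CUBIC))
cv2.imwrite('pics/scene_fork.png',cv2.resize(s[300:475,410:530],None,fx=3.4,fy=3.4,interpolation=cv2.INTER_CUBIC))
E
```

```text
(no output)
```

View pics/top_well.png

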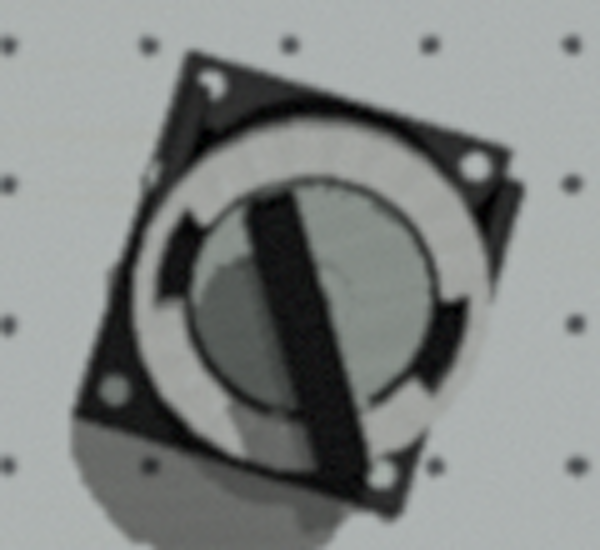

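View pics/top_fork.png

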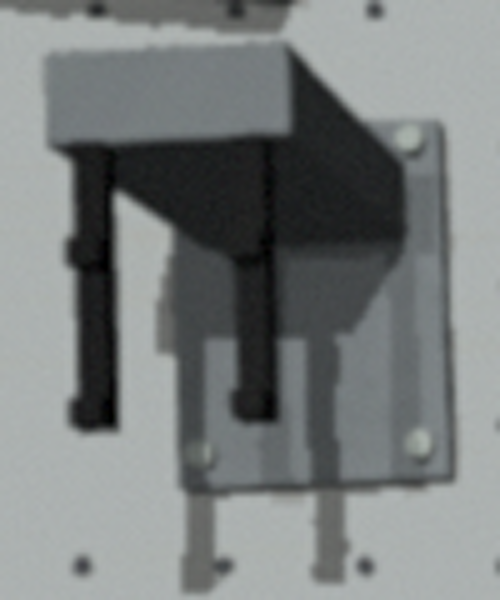

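View pics/scene_well.png

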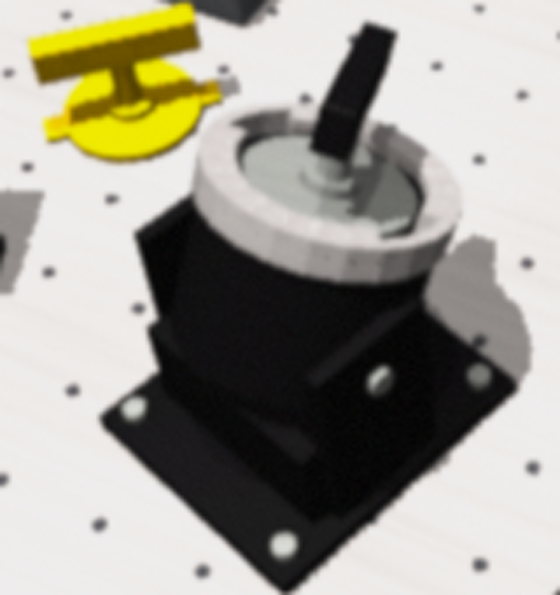

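View pics/scene_fork.png

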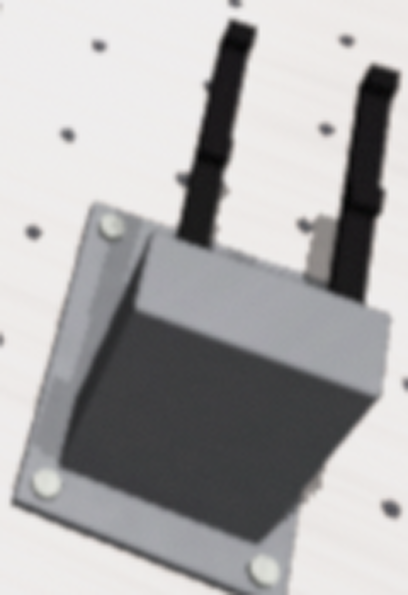

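```bash
python3 - <<'E'
from plant import robot
from h import *
s=robot.observe();c=robot.get_calibration('wrist');K,Rm,t=cam(c)
T=rot(s['tcp_rot']);o=-Rm.T@t
print('cam in tcp',T.T@(o-s['tool_pos']));print('cam axes in tcp',(T.T@Rm.T).round(3))
ct=robot.get_calibration('top');cs=robot.get_calibration('scene')
print('collar',onz(ct,(377.4,203),.1636))
sl=[onz(ct,(315+x/5,145+y/5),.1636) for x,y in((180,257),(445,342))];print(sl)
# fork: prong front ends tops from top and scene
fr=[(130+97/5,125+420/5),(130+256/5,125+412/5)]
print([onz(ct,p,.188) for p in fr])
a=[onz(ct,(130+x/5,125+y/5),.18) for x,y in((48,145),(293,135))];print('upright top front',a)
E
```

```text
cam in tcp [ 0.06812161  0.00038578 -0.06877333]
cam axes in tcp [[ 0.    -0.963 -0.27 ]
 [ 1.     0.     0.   ]
 [-0.    -0.27   0.963]]
collar [ 0.60947419 -0.17851171  0.1636    ]
[array([ 0.62170201, -0.13027235,  0.1636    ]), array([ 0.5902894 , -0.22689026,  0.1636    ])]
[array([0.59482381, 0.23008031, 0.188     ]), array([0.59767194, 0.17335665, 0.188     ])]
upright top front [array([0.69664704, 0.25379252, 0.18      ]), array([0.70019905, 0.16472467, 0.18      ])]
```

```bash
cat >> h.py <<'E'
def wellR(psi):
    return R.from_euler('z',psi,degrees=True).as_matrix()@R.from_euler('y',-25,degrees=True).as_matrix()
def toolR(W,phi): # tool z=-W z ; tool y at angle phi in W xy plane (from W x)
    a=np.radians(phi); z=-W[:,2]; y=W@np.array([np.cos(a),np.sin(a),0]); return np.c_[np.cross(y,z),y,z]
E
python3 - <<'E'
from plant import robot
from h import *
W=wellR(-18); C=np.array([.6095,-.1785,.1636])
for d in (.1,.22):
  for phi in range(-180,180,15):
    q=robot.ik(C+d*W[:,2],eul(toolR(W,phi)))
    print(d,phi,None if q is None else np.round(q,0))
E
```

```text
0.1 -180 [ -31.  -23.  -29.   59.    5. -102.]
0.1 -165 [ -31.  -23.  -29.   59.    5. -117.]
0.1 -150 [ -31.  -23.  -29.   59.    5. -132.]
0.1 -135 [ -31.  -23.  -29.   59.    5. -147.]
0.1 -120 [ -31.  -23.  -29.   59.    5. -162.]
0.1 -105 [ -31.  -23.  -29.   59.    5. -177.]
0.1 -90 [-31. -23. -29.  59.   5. 168.]
0.1 -75 [-31. -23. -29.  59.   5. 153.]
0.1 -60 [-31. -23. -29.  59.   5. 138.]
0.1 -45 [-31. -23. -29.  59.   5. 123.]
0.1 -30 [-31. -23. -29.  59.   5. 108.]
0.1 -15 [-31. -23. -29.  59.   5.  93.]
0.1 0 [-31. -23. -29.  59.   5.  78.]
0.1 15 [-31. -23. -29.  59.   5.  63.]
0.1 30 [-31. -23. -29.  59.   5.  48.]
0.1 45 [-31. -23. -29.  59.   5.  33.]
0.1 60 [-31. -23. -29.  59.   5.  18.]
0.1 75 [-31. -23. -29.  59.   5.   3.]
0.1 90 [-31. -23. -29.  59.   5. -12.]
0.1 105 [-31. -23. -29.  59.   5. -27.]
0.1 120 [-31. -23. -29.  59.   5. -42.]
0.1 135 [-31. -23. -29.  59.   5. -57.]
0.1 150 [-31. -23. -29.  59.   5. -72.]
0.1 165 [-31. -23. -29.  59.   5. -87.]
0.22 -180 [ -33.  -31.  -24.   73.    6. -103.]
0.22 -165 [ -33.  -31.  -24.   73.    6. -118.]
0.22 -150 
[... 211 characters left out ...]
   6. 167.]
0.22 -75 [-33. -31. -24.  73.   6. 152.]
0.22 -60 [-33. -31. -24.  73.   6. 137.]
0.22 -45 [-33. -31. -24.  73.   6. 122.]
0.22 -30 [-33. -31. -24.  73.   6. 107.]
0.22 -15 [-33. -31. -24.  73.   6.  92.]
0.22 0 [-33. -31. -24.  73.   6.  77.]
0.22 15 [-33. -31. -24.  73.   6.  62.]
0.22 30 [-33. -31. -24.  73.   6.  47.]
0.22 45 [-33. -31. -24.  73.   6.  32.]
0.22 60 [-33. -31. -24.  73.   6.  17.]
0.22 75 [-33. -31. -24.  73.   6.   2.]
0.22 90 [-33. -31. -24.  73.   6. -13.]
0.22 105 [-33. -31. -24.  73.   6. -28.]
0.22 120 [-33. -31. -24.  73.   6. -43.]
0.22 135 [-33. -31. -24.  73.   6. -58.]
0.22 150 [-33. -31. -24.  73.   6. -73.]
0.22 165 [-33. -31. -24.  73.   6. -88.]
```

```bash
python3 - <<'E'
from plant import robot
from h import *
ct=robot.get_calibration('top');cs=robot.get_calibration('scene')
for p in((100,165),(60,230),(185,140),(70,160),(110,150)): print(onz(cs,p,0.05))
for p in((575,190),(640,190),(640,390),(575,385)): print(onz(ct,p,0.05))
for p in((.575,-.45,.3),(.4,-.45,.35),(.4,-.35,.35)): print(proj(cs,p),proj(ct,p))
for r in (.4,.45,.5): print(robot.ik([r*.12+.2*0,-r,.35],robot.observe()['tcp_rot']))
E
```

```text
[ 0.46603715 -0.71723668  0.05      ]
[ 0.66609331 -0.63741223  0.05      ]
[ 0.29663098 -0.59626612  0.05      ]
[ 0.48199568 -0.79602988  0.05      ]
[ 0.41007237 -0.73753717  0.05      ]
[ 0.65560242 -0.6038787   0.05      ]
[ 0.65549783 -0.73853548  0.05      ]
[ 0.24683493 -0.71960423  0.05      ]
[ 0.25636826 -0.58920521  0.05      ]
[[122.41398274 124.38820811]] [[568.10381949 210.54680263]]
[[180.03312798  51.31492387]] [[592.68781962 331.6080764 ]]
[[226.71271007  62.58502046]] [[519.57373427 331.46156347]]
[-1.01910882e+02 -2.76350616e+01 -1.93389299e+01  9.83500448e+01
 -1.92326295e-02  5.86798046e+01]
[-9.97636458e+01 -1.86651632e+01 -1.25664020e+01  9.61533570e+01
 -1.71991322e-02  6.08270398e+01]
[-9.80629411e+01 -9.88003568e+00 -5.12274807e+00  9.48123699e+01
 -1.55712309e-02  6.25277438e+01]
```

```bash
python3 - <<'E'
from plant import robot
from h import *
q=list(robot.observe()['q']); W=wellR(-18); C=np.array([.6095,-.1785,.1636])
q2=[-70,-15,-12,90,0,90]
robot.goto_joints(q2); print(robot.observe()['tool_pos'])
robot.move_pose(C+.22*W[:,2],eul(toolR(W,-45)))
robot.pause(.2)
c=robot.get_calibration('wrist'); im=robot.grab_frame('wrist'); cv2.imwrite('pics/w1.png',im)
import pickle; pickle.dump(c,open('w1.pkl','wb')); print(robot.observe()['time'],robot.observe()['tool_pos'],robot.observe()['q'])
E
```

```text
[ 0.28573838 -0.40649011  0.32730831]
2.5083 [ 0.52090561 -0.15052387  0.36282048] [-32.62588503 -30.72330852 -23.71614715  72.74095881   6.08983199
 121.75653452]
```

View pics/w1.png

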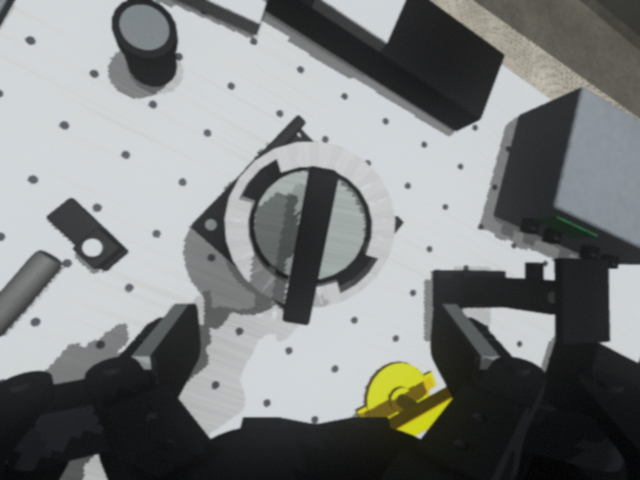

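```bash
python3 - <<'E'
import cv2
a=cv2.imread('pics/w1.png')
cv2.imwrite('pics/w1c.png',cv2.resize(a[130:335,210:415],None,fx=2.9,fy=2.9,interpolation=cv2.INTER_CUBIC))
E
```

```text
(no output)
```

View pics/w1c.png

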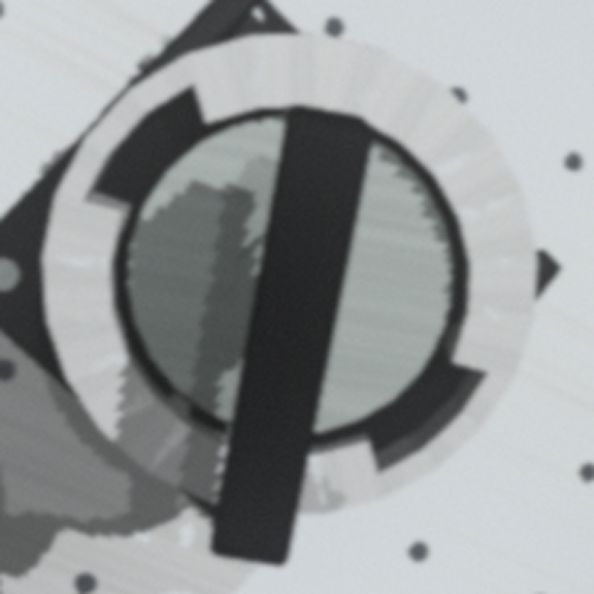

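```bash
python3 - <<'E'
from h import *
import pickle
c=pickle.load(open('w1.pkl','rb'))
f=lambda p:(210+p[0]/2.9,130+p[1]/2.9)
S=[f(p) for p in((205,122),(128,207),(372,438),(452,362))]
B=[f(p) for p in((290,107),(372,120),(213,552),(287,563))]
psi=-18.;C=np.array([.6095,-.1785,.1636])
for i in range(8):
    W=wellR(psi)
    P=[onplane(c,s,C,W[:,2]) for s in S]
    cc=np.mean(P,0); 
    m=(P[0]+P[1])/2-(P[2]+P[3])/2  # +y dir?
    l=W.T@m; psi+=np.degrees(np.arctan2(-l[0],l[1])) 
    # centre: slide so height right
    C=cc.copy(); C[2]=.1636
print(psi,C); W=wellR(psi)
print('slot corners well',[(W.T@(p-C)).round(4) for p in P],[np.linalg.norm((W.T@(p-C))[:2]).round(4) for p in P])
O=C-.015*W[:,2]
Q=[W.T@(onplane(c,b,O+.074*W[:,2],W[:,2])-O) for b in B]
print(np.round(Q,4)); bc=np.mean(Q,0); d=(Q[2]+Q[3]-Q[0]-Q[1])/2
print('bar ctr',bc,'len',np.linalg.norm(d),'ang',np.degrees(np.arctan2(d[1],d[0])))
# outer ring check
a=np.radians(np.arange(0,360,10)); im=cv2.imread('pics/w1.png')
for r,z,col in((.0645,0,(0,0,255)),(.047,0,(0,255,0))):
    pts=[C+W@np.array([r*np.cos(t),r*np.sin(t),z]) for t in a]
    for p in proj(c,pts): cv2.circle(im,tuple(int(v) for v in np.round(p)),1,col,-1)
cv2.imwrite('pics/w1o.png',cv2.resize(im[130:335,210:415],None,fx=2.9,fy=2.9))
E
```

```text
-17.73824461475745 [ 0.60563699 -0.17739967  0.1636    ]
slot corners well [array([ 0.0148,  0.0454, -0.    ]), array([-0.0148,  0.0446, -0.    ]), array([-0.0151, -0.0452, -0.    ]), array([ 0.0151, -0.0448, -0.    ])] [np.float64(0.0477), np.float64(0.047), np.float64(0.0476), np.float64(0.0473)]
[[ 0.0364  0.0358  0.074 ]
 [ 0.0461  0.0224  0.074 ]
 [-0.0451 -0.0204  0.074 ]
 [-0.0355 -0.034   0.074 ]]
bar ctr [0.00047942 0.00097363 0.074     ] len 0.09910712502676722 ang -145.41546090959832
```

View pics/w1o.png

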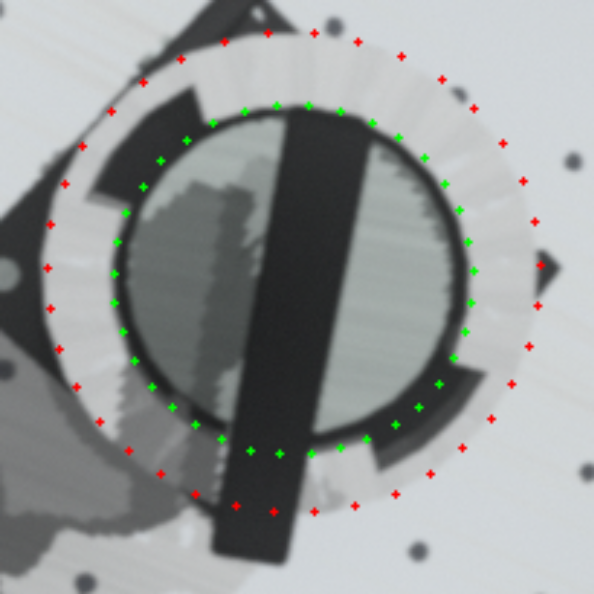

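```bash
python3 - <<'E'
from plant import robot
from h import *
import pickle
T=toolR(R.from_euler('z',2.5,degrees=True).as_matrix(),0)
p=np.array([.61,.204,.36]); e=eul(T)
print(robot.ik(p,e),robot.ik([.63,.204,.18+.013+.054],e),robot.ik([.50,.204,.18+.013+.054+.02],e))
robot.move_pose(p,e); robot.pause(.2)
c=robot.get_calibration('wrist'); im=robot.grab_frame('wrist'); cv2.imwrite('pics/f1.png',im)
pickle.dump(c,open('f1.pkl','wb')); print(robot.observe()['time'])
E
```

```text
[ 6.86717373 15.17445531 21.69846453 96.52400922  0.         94.36717373] [ 6.65626371 16.7299414  11.72171569 84.99177428  0.         94.15626371] [ 8.30930776 -4.78523861 -9.07708697 85.70815164  0.         95.80930776]
4.1333
```

View pics/f1.png

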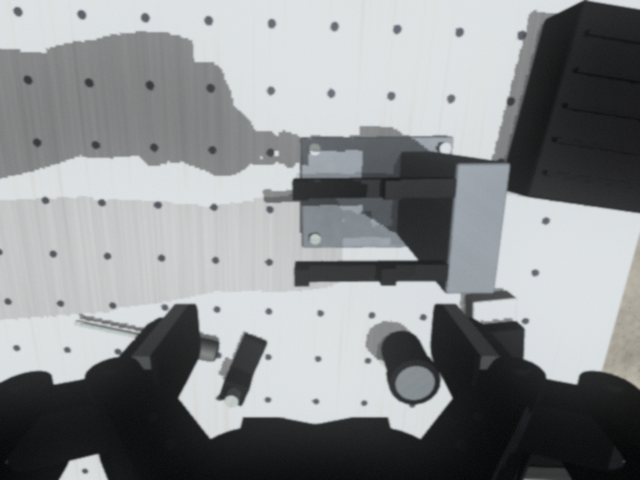

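```bash
python3 - <<'E'
import cv2
a=cv2.imread('pics/f1.png')
cv2.imwrite('pics/f1c.png',cv2.resize(a[155:305,285:515],None,fx=3.4,fy=3.4,interpolation=cv2.INTER_CUBIC))
E
```

```text
(no output)
```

View pics/f1c.png

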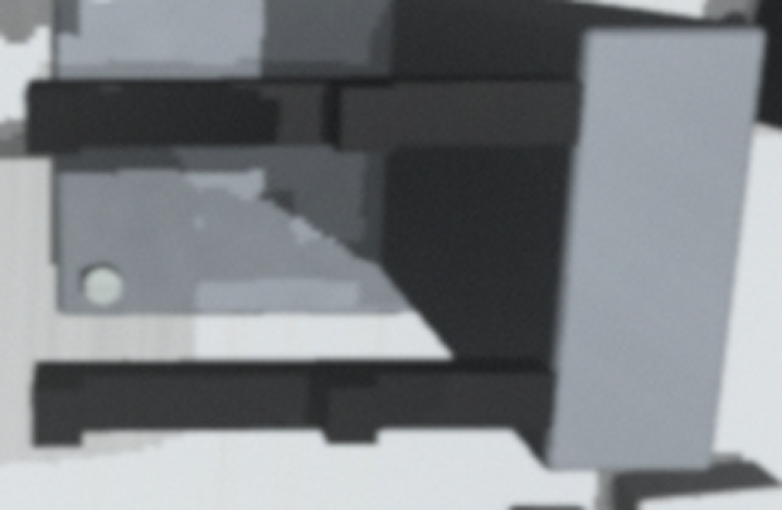

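```bash
python3 - <<'E'
from h import *
import pickle
from plant import robot
c=pickle.load(open('f1.pkl','rb'))
f=lambda p:(285+p[0]/3.4,155+p[1]/3.4)
U=[onz(c,f(p),.18) for p in((585,28),(548,467),(765,28),(712,467))]
print(np.round(U,4), np.linalg.norm(U[0]-U[1]))
d=U[0]-U[1]; psi=np.degrees(np.arctan2(-d[0],d[1])); 
x=np.array([np.cos(np.radians(psi)),np.sin(np.radians(psi)),0])
H=(U[0]+U[1])/2-.07*x; print(psi,H)
Z=R.from_euler('z',psi,degrees=True).as_matrix()
for n,p,z in(('low prong y-35',(200,430),.18),('low prong y-35',(470,430),.18),('up y23',(150,150),.18),('up y23',(480,146),.18),('end top low front',(35,445),.188),('up front',(30,150),.18),('rear stop front edge low, top',(328,443),.188),('rear',(377,443),.188),('frontend rear top',(80,445),.188)):
    print(n,(Z.T@(onz(c,f(p),z)-H)).round(4))
for y in(-23,-35,23,35):
  print(y,proj(c,[H+Z@np.array([-.034,y/1000,0]),H+Z@np.array([.05,y/1000,0])])@np.eye(2)*3.4-np.array([285,155])*3.4)
E
```

```text
[[0.6976 0.2564 0.18  ]
 [0.7024 0.1689 0.18  ]
 [0.7309 0.2578 0.18  ]
 [0.7357 0.1703 0.18  ]] 0.08765071661536651
3.1282684319929666 [0.63007279 0.20884166 0.18      ]
low prong y-35 [-0.0008 -0.0349  0.    ]
low prong y-35 [ 0.0536 -0.0356  0.    ]
up y23 [-0.0107  0.0221  0.    ]
up y23 [0.052 0.022 0.   ]
end top low front [-0.0336 -0.0345  0.008 ]
up front [-0.0335  0.0224  0.    ]
rear stop front edge low, top [ 0.0237 -0.0348  0.008 ]
rear [ 0.0333 -0.0349  0.008 ]
frontend rear top [-0.0248 -0.0346  0.008 ]
-23 [[ 33.62448903 376.22138643]
 [455.60221268 371.06832043]]
-35 [[ 35.21110134 432.56557907]
 [452.06435276 427.52690656]]
23 [[ 27.16348226 146.77641872]
 [470.00992035 141.14434807]]
35 [[ 25.37160193  83.14269444]
 [474.00595464  77.37403148]]
```

```bash
cat >> h.py <<'E'
WPSI=-17.74; W0=wellR(WPSI); CC=np.array([.60564,-.1774,.1636]); OO=CC-.015*W0[:,2]
def wp(x,y,z): return OO+W0@np.array([x,y,z])
E
python3 - <<'E'
from plant import robot
from h import *
T=toolR(W0,-55.4); e=eul(T)
robot.set_gripper(.05)
robot.move_pose(wp(.0003,.0007,.061+.002+.054+.09),e)
f0=robot.observe()['ft_force']
g=robot.line_to(wp(.0003,.0007,.061+.002+.054),vel=.08,guard=8)
s=robot.observe();print(g,s['ft_force']-f0,s['time'])
cv2.imwrite('pics/g1.png',robot.grab_frame('wrist'))
E
```

```text
False [-0.04117711  0.35418     0.51592765] 7.225
```

View pics/g1.png

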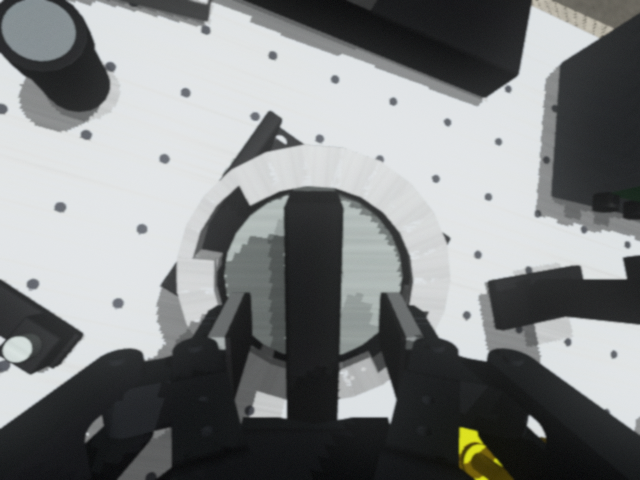

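The bar (columns 287–342) stands centred and parallel between the open fingers (250 and 385). It is the steel cover, and the yellow one is aside at (480,455). I'll close and turn it in steps.

```bash
python3 - <<'E'
from plant import robot
from h import *
f0=robot.observe()['ft_force']
robot.set_gripper(0.0)
s=robot.observe();print(s['gripper_width'],s['ft_force']-f0,s['torque'],s['tool_pos'])
for phi in (-48,-38,-28,-18,-8,0):
    robot.move_pose(wp(.0003,.0005,.117),eul(toolR(W0,phi))); robot.pause(.1)
    s=robot.observe(); print(phi,(s['ft_force']-f0).round(1),s['torque'].round(2),s['time'],s['gripper_width'])
    if np.linalg.norm(s['ft_force']-f0)>30: print('stop');break
cv2.imwrite('pics/g2.png',robot.grab_frame('wrist'))
cv2.imwrite('pics/g2t.png',cv2.resize(robot.grab_frame('top')[120:280,290:450],None,fx=3.5,fy=3.5))
E
```

```text
0.017084888679616217 [-1.72214872  1.97716121  3.61407423] [0.0897425  0.61219781 0.0059819 ] [ 0.56505566 -0.1636961   0.25651057]
-48 [-3.3  1.7  5.6] [0.04 0.63 0.08] 8.0167 0.016783260685287314
-38 [-3.   1.6  5.1] [0.03 0.6  0.02] 8.4083 0.017003683216815193
-28 [-3.6  1.8  6.1] [0.09 0.56 0.12] 8.8 0.016926521416779063
-18 [-3.8  1.9  4.9] [0.13 0.49 0.21] 9.1917 0.017408462088757584
-8 [-3.2  4.   5.7] [0.3  0.53 0.31] 9.5833 0.017419177486993363
0 [-2.9  3.1  5.9] [0.33 0.5  0.32] 9.9417 0.016971142905151223
```

View pics/g2.png

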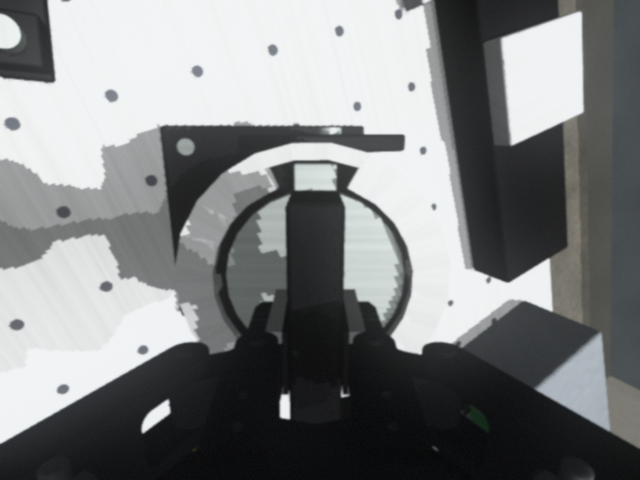

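The lug (295–338, 178) stands mid-slot (270–355). Next I'll lift along the axis.

```bash
python3 - <<'E'
from plant import robot
from h import *
robot.pause(.1); f0=robot.observe()['ft_force']
g=robot.line_to(wp(.0003,.0005,.117+.02),vel=.05,guard=15)
s=robot.observe();print(g,(s['ft_force']-f0).round(1),s['gripper_width'])
if not g:
    g=robot.line_to(wp(.0003,.0005,.117+.12),vel=.1,guard=20)
robot.pause(.2)
s=robot.observe();print(g,s['ft_force'].round(1),s['gripper_width'],s['time'],s['tool_pos'])
cv2.imwrite('pics/l1.png',robot.grab_frame('wrist'))
cv2.imwrite('pics/l1s.png',robot.grab_frame('scene'))
E
```

```text
False [ 3.6 -2.8 -9.2] 0.017221215385128736
False [ 0.4 -0.7 -2.5] 0.016935006707418543 12.0417 [ 0.51666575 -0.14835775  0.3642342 ]
```

View pics/l1.png

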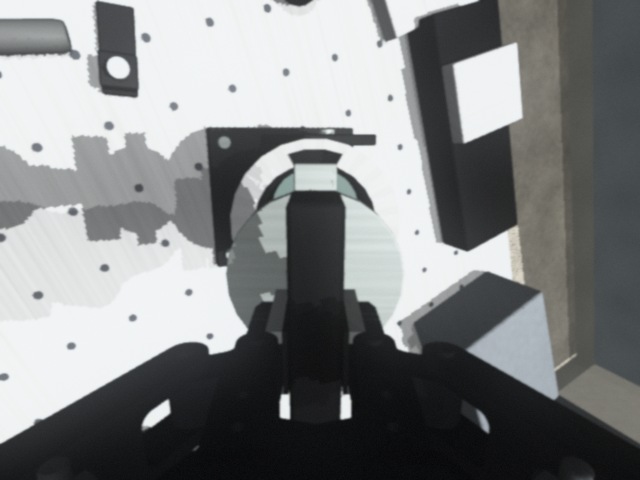

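View pics/l1s.png

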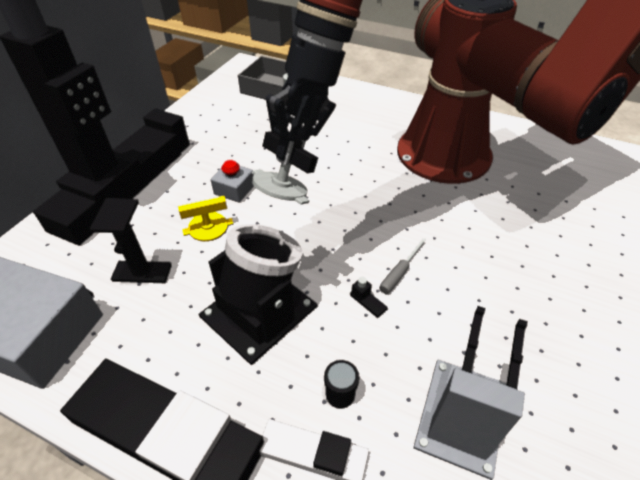

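```bash
cat >> h.py <<'E'
H=np.array([.6300,.2087,.18]); Z0=R.from_euler('z',3.1,degrees=True).as_matrix(); ES=eul(toolR(Z0,0))
def fp(x,y,z): return H+Z0@np.array([x,y,z+.056])   # TCP for bar centre at fork coords
E
python3 - <<'E'
from plant import robot
from h import *
e0=eul(toolR(Z0,0))
robot.move_pose([.47,0.0,.36],e0)
robot.move_pose(fp(-.15,0,.035),e0); robot.pause(.3)
s=robot.observe();print(s['tool_pos'],s['tcp_rot'],s['gripper_width'],s['time'],s['ft_force'])
for n in('wrist','scene','top'): cv2.imwrite(f'pics/p1{n}.png',robot.grab_frame(n))
E
```

```text
[0.48070029 0.19973152 0.2715038 ] [ 1.79949625e+02 -1.28632131e-03  9.30111856e+01] 0.0174399584093294 14.0417 [-0.36145816  0.25163436 -2.95325057]
```

View pics/p1wrist.png

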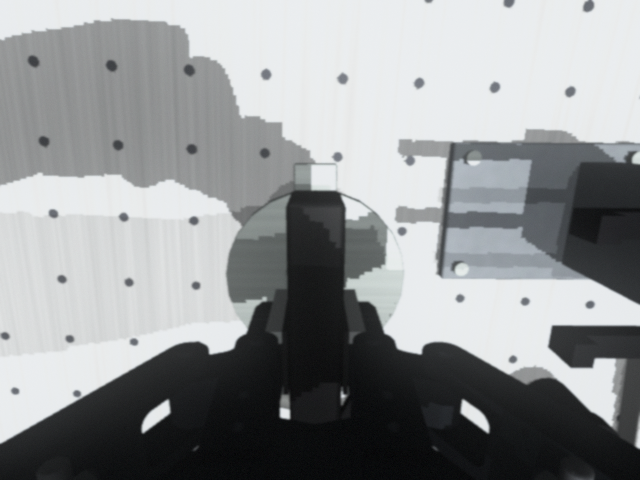

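View pics/p1scene.png

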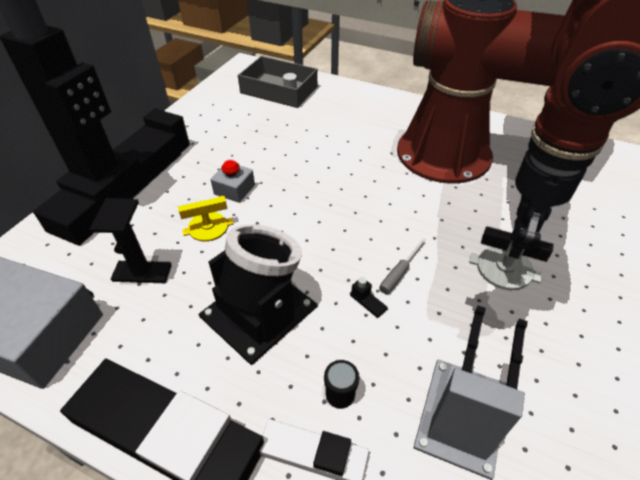

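```bash
python3 - <<'E'
from plant import robot
from h import *
s=robot.observe();c=robot.get_calibration('wrist');T=rot(s['tcp_rot'])
for z in(.039,.043,.047):
  print(z,proj(c,[s['tool_pos']+T@np.array(p) for p in((.05,.009,z),(.05,-.009,z),(.05,.009,z+.026),(.056,0.01,z+.074-.006))]).round(1))
a=cv2.imread('pics/p1wrist.png');cv2.imwrite('pics/p1c.png',cv2.resize(a[140:300,220:420],None,fx=3.5,fy=3.5,interpolation=cv2.INTER_CUBIC))
E
```

```text
0.039 [[347.3 199.8]
 [282.8 199.8]
 [341.3 187.4]
 [337.7 161.2]]
0.043 [[346.2 197.5]
 [284.  197.5]
 [340.6 185.9]
 [337.2 160.6]]
0.047 [[345.2 195.4]
 [285.  195.4]
 [339.9 184.4]
 [336.7 160. ]]
```

View pics/p1c.png

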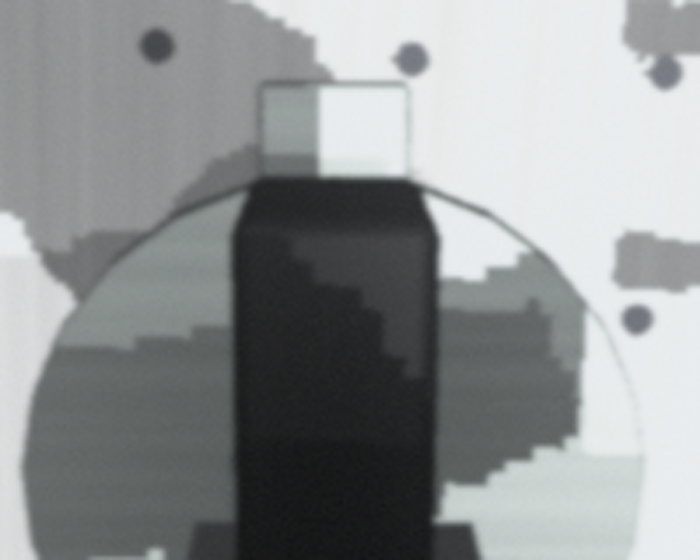

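```bash
python3 - <<'E'
from plant import robot
from h import *
g=robot.line_to(fp(0,0.001,.035),vel=.08,guard=8); robot.pause(.2)
s=robot.observe();print(g,s['tool_pos'],s['ft_force'],s['time'])
for n in('wrist','scene','top'): cv2.imwrite(f'pics/q1{n}.png',robot.grab_frame(n))
a=cv2.imread('pics/q1scene.png');cv2.imwrite('pics/q1sc.png',cv2.resize(a[210:410,420:580],None,fx=3,fy=3,interpolation=cv2.INTER_CUBIC))
E
```

```text
False [0.62983795 0.2097277  0.27115973] [ 0.3006349  -0.74248189 -2.49142991] 16.4167
```

View pics/q1wrist.png

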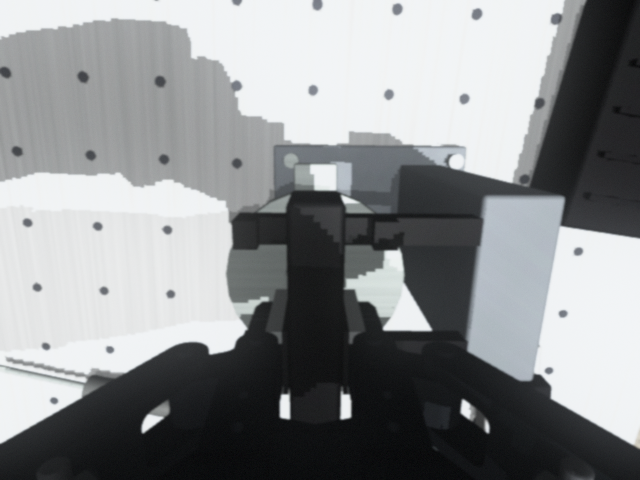

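View pics/q1sc.png

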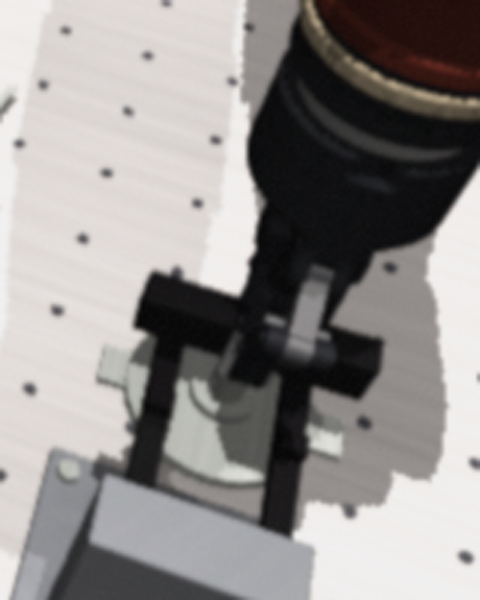

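The bar sits between the upturned end (245,230) and the rear stop (388,233), disc below the prongs. Next I'll lower it to contact.

```bash
python3 - <<'E'
from plant import robot
from h import *
g=robot.line_to(fp(0,0.001,.004),vel=.02,guard=5); 
s=robot.observe();print(g,s['tool_pos'],s['tool_pos'][2]-.056-.18,s['ft_force'],s['time'])
robot.pause(.2);print(robot.observe()['ft_force'],robot.observe()['torque'])
cv2.imwrite('pics/r1wrist.png',robot.grab_frame('wrist'))
a=robot.grab_frame('scene');cv2.imwrite('pics/r1sc.png',cv2.resize(a[210:410,420:580],None,fx=3,fy=3,interpolation=cv2.INTER_CUBIC))
E
```

```text
True [0.62988097 0.20968378 0.24908503] 0.013085026620557993 [0.03834003 0.38045086 4.69825984] 17.6083
[-0.1366003  -0.25310861  5.70946087] [-0.03214587  0.02969075  0.01430327]
```

View pics/r1wrist.png

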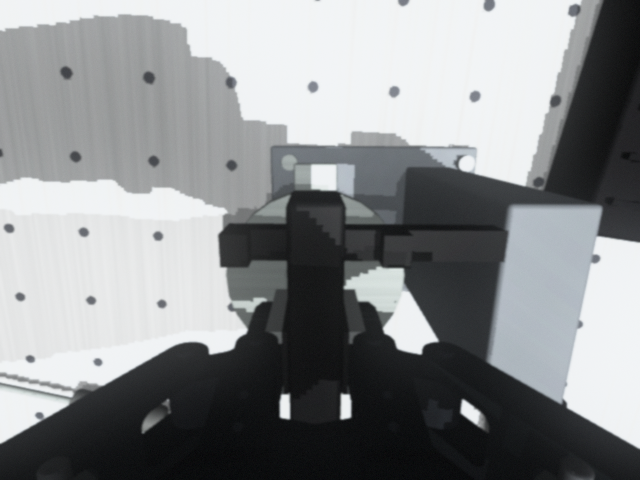

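View pics/r1sc.png

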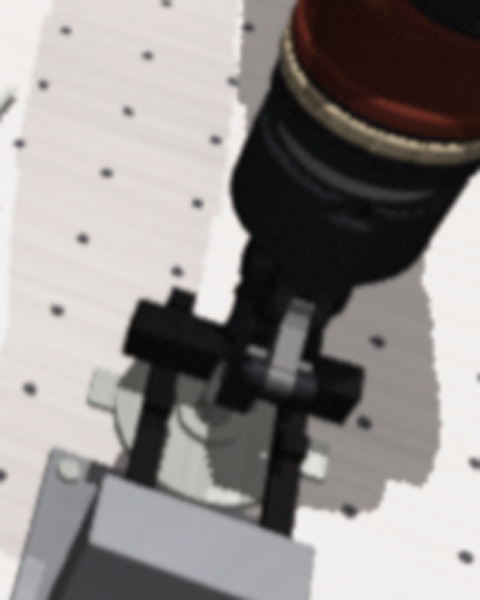

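```bash
python3 - <<'E'
from plant import robot
from h import *
robot.set_gripper(.045); robot.pause(.2)
s=robot.observe();print(s['ft_force'],s['gripper_width'])
p=s['tool_pos']
g=robot.line_to(p+[0,0,.05],vel=.06,guard=8); print(g)
g=robot.line_to(p+[-.02,0,.12],vel=.15); robot.pause(.5)
s=robot.observe();print(s['time'],s['ft_force'])
import pickle;pickle.dump(robot.get_calibration('wrist'),open('z.pkl','wb'))
cv2.imwrite('pics/z1wrist.png',robot.grab_frame('wrist'))
a=robot.grab_frame('scene');cv2.imwrite('pics/z1sc.png',cv2.resize(a[210:410,420:580],None,fx=3,fy=3,interpolation=cv2.INTER_CUBIC))
E
```

```text
[-0.54538982  0.58529777 -1.13757635] 0.044819212164467985
False
20.6083 [-0.20568471 -0.01076309  0.44794684]
```

View pics/z1wrist.png

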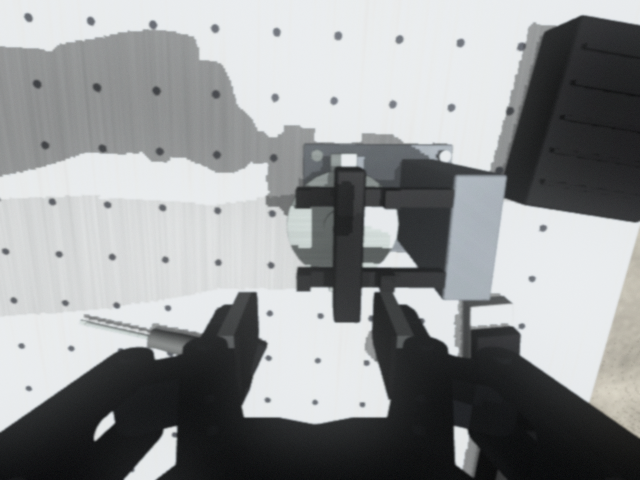

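View pics/z1sc.png

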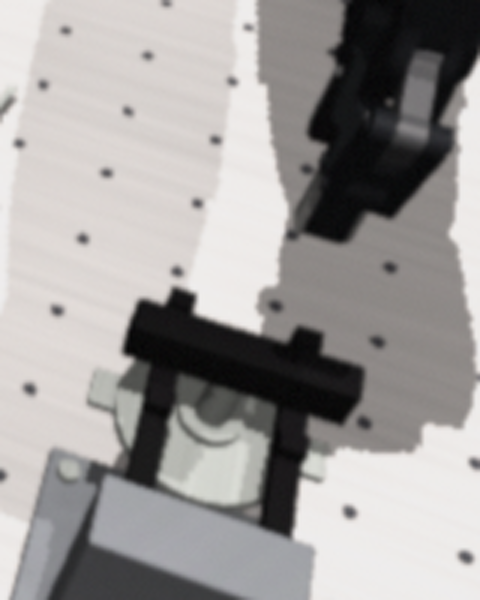

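```bash
python3 - <<'E'
from plant import robot
from h import *
import pickle
c=pickle.load(open('z.pkl','rb'))
Q=[Z0.T@(onz(c,p,.206)-H) for p in((336,170),(364,170),(334,321),(361,321))]
print(np.round(Q,4),np.mean(Q,0).round(4))
t=robot.grab_frame('top')
cv2.imwrite('pics/z1top.png',t)
robot.pause(.3); robot.job_done()
E
```

```text
[[-0.0089  0.0493  0.026 ]
 [ 0.0074  0.0493  0.026 ]
 [-0.0088 -0.0477  0.026 ]
 [ 0.0088 -0.0477  0.026 ]] [-0.0004  0.0008  0.026 ]
the job is handed in; nothing more can be done
```

View pics/z1top.png

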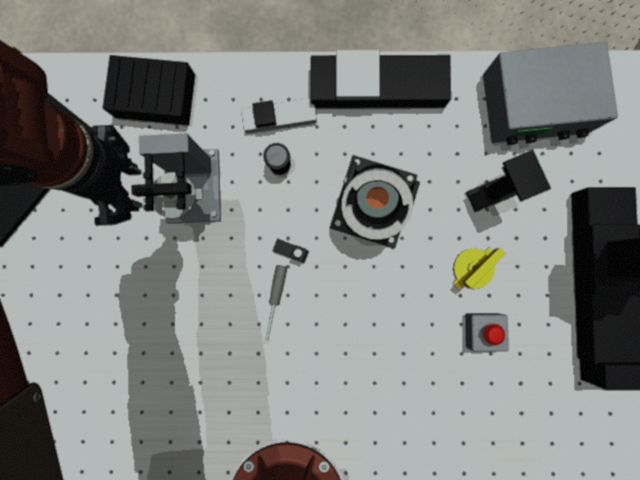

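The steel cover now hangs on the fork and the job is handed in, at about 21 s of the 50 s allowed. I gripped it by the T-bar, turned it about 55° anticlockwise until the lugs stood in the slots, and lifted it 120 mm along the tube axis. Then I entered the fork from the front and lowered the cover until it touched the prongs.

**Last checks:**
- **Position:** the bar centre measured about 0.4 mm along and 0.8 mm across from the hanging place. When the bar touched the prongs, its centre was 13.1 mm above their tops by arm position, where 13 mm is nominal.
- **Level:** I have no number for the tilt. The cover was lowered with the tool pointing straight down, and the scene picture after release shows the bar flat across both prongs with the disc below.
- **Robot clear:** the arm was raised 120 mm and the wrist force was near zero when I handed in.
- **Bystanders:** the lens tube, screwdriver, clamp and yellow look-alike sit at the same pixels in the top view as at the start.

**One disagreement:** with the cover in the gripper, the bar and lug looked about 7 mm farther from the wrist camera than I had calculated. The contact height on the prongs matched my calculation instead, so I took it as a camera or edge-reading error.

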